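Brace the paste jar in the bench caddy, twist off its tight lid and hold it over the mouth

TASK

Get the square white paste jar open: set it upright and fully down in the square well of the wooden caddy, so that it cannot turn (lower it in, do not drop it), then twist its tight lid counter-clockwise just until the threads let go and lift it straight off, with the jar left standing in the well. Finish still holding the lid in the gripper, level and centred about two centimetres above the open mouth, so that whatever clings to it falls back into the jar; never carry the loose lid away from over the mouth, and leave the round jar, the brush, the bowl and the weight as they stand.

Things in the scene. Friction and masses are not known exactly. Their poses are not given: they have to be found in the camera images.
- jar: the square jar, loose, opaque white glazed, about 0.36 kg: body 60 mm square (corner radius 8 mm), shoulder at 61 mm, then a round neck 46 mm across up to the open rim at 88 mm; 92 mm tall with its lid on. Origin at the centre of its underside, z up, x and y square to its flat sides. Lifted by its lid, it comes along. On the open bench it just spins together with its lid
- lid: the square jar's round brass-coloured twist-off lid, a separate loose body, screwed on tight at the start: 61 mm across, 17 mm tall, about 50 g. Origin at the centre of its lower edge, z up; on the jar this lies 75 mm above the jar's underside, so the lid spans 75 to 92 mm and 14 mm of neck show between it and the shoulder: fingertips lower than that strike the square body when turning
- lid_grip (a point): on the lid's axis, 11 mm above its lower edge. The lid takes about 0.5 to 0.8 N m to turn (grip firmly). Turned counter-clockwise seen from above, relative to the jar, it lets go after 56 degrees and would catch under the next threads beyond 104, so 80 is right; its height need not change while turning. Sooner, pulling only lifts the jar. Its liner is springy: 1 mm, 20 N
- mouth (a point): centre of the square jar's open rim, 88 mm above its underside (mouth 39 mm across). The screwed-on lid's origin lies 13 mm below it
- caddy: pale wooden block screwed to the bench, 104 mm along its x, 250 mm along its y; origin at the centre of its underside. The end at +y is 46 mm tall and has the square well; the rest, at -y, is a shallow tray 28 mm tall with a brush in it
- well (a point): centre of the floor of the caddy's square well, 12 mm above the bench and 62 mm from the block's centre along its +y; x and y square to the well's sides. The well is 65 mm square (2.5 mm to spare on each side of the jar) and 34 mm deep, its top 8 mm flaring to 75 mm as a lead-in. The seated jar can still turn about 7 degrees before its corners bind; any of the four quarter turns fits
- round_jar: a round white jar with the same kind of lid, 70 mm across, 92 mm tall, loose; not the one to open, leave it alone. Origin at the centre of its underside
- brush: flat paste brush lying in the caddy's tray, 92 mm long, 36 mm wide, 11 mm thick, loose, leave it alone. Origin under its middle, length along its y
- bowl: open brass bowl, 90 mm across, 46 mm tall, loose, leave it alone. Origin at the centre of its underside
- weight: steel paper weight, 55 by 85 mm and 52 mm tall with a knob, loose, 0.9 kg, leave it alone. Origin at the centre of its underside
Not all that is in view belongs to the job. What is shaped like the lid but purple is not meant. What is shaped like the jar but pink is not meant.

How it is judged:
By the outcome, as a careful person would: the job done as asked, in the order asked, and still so for the second after the job is handed in, while the arm keeps its last pose, push and grip.
It also fails if it takes over 43 s, if anything falls off the work surface, if the arm or the gripper's body presses on something with over 40 N, if the wrist force passes 120 N, or if a joint passes its speed limit or range.

ROBOT

A 6-joint arm with a two-finger parallel gripper is mounted at the origin on the work surface. World frame = base frame: x ahead of the robot, y to its left, z up, the work surface at z = 0. Lengths are in m, angles in rad, forces in N, time in s.
With the tool pointing down it reaches from about 0.225 to 0.875 m from the base axis. Payload 3.4 kg.
Tool frame: the origin (TCP) lies at the very end of the fingers, on their centre line; the grasp point (between the pads) lies behind it (manip.tcp_to_grasp is the z of the grasp point in the tool frame, in m); z points along the fingers, y is the direction in which the jaws open and shut (so a half turn about z gives the same grasp; the last joint's range is limited). The gripper opens to 85 mm and grips with 20 to 120 N. Pads are 22 mm wide; open, the fingers measure 114 mm over their backs; the gripper's body (76 mm by 85 mm) begins 54 mm behind the grasp point. The pads swing forward as they close: fully open they stand 13 mm farther back than shut.
Start: joints at [1.229, 0.276, 1.505, -0, 1.361, -0.121], TCP at [0.126, 0.561, 0.231] pointing down, gripper open.
Joint ranges: [-2.89, 2.89], [-0.75, 2.08], [0.22, 2.7], [-1.18, 4.32], [0.11, 2.71], [-2.7, 2.7]. Speed limits (rad/s): [2.57, 2.57, 3.14, 3.14, 3.14, 3.14].

INTERFACE

Orientations are given as a unit quaternion [w, x, y, z].
In Python, from rig import manip, eyes gives the robot as it stands.
- The arm moves only by the tool servo_tool, never from a script. Its argument "increments" is a list of rows, each an object with "slide": the shift along the tool's x, y, z in m, a list of three; "spin": the turn about the tool's z in degrees. A call has 1 to 8 rows; each row shifts and turns the commanded pose from where the row before left it, along the tool's axes as they then stand; what a row does not reach is not made up. A row lasts 1/10 s, in which the tool goes at most 50 mm and 8.59 degrees, less where a joint would pass 70% of its speed; a pose out of reach is approached as far as the arm can. A call is refused whole if a number of a shift passes 0.05 or a number of a turn 8.59, either way. A call with a gripper value outside its range is refused whole. "hand" is the opening, from 0 (shut) to 1 (fully open), set as the call begins (left out, the last holds). The fingers move at their own pace and stop on an object; "newtons" is the grip in N (left out, the last holds). Time passes only in rows, so rows that do not move let the fingers close. It gives the time, the measured TCP pose, the force and the opening at its end, in the units of the state.
- manip.get_state(): the state, without advancing time (a new reading comes with each control period).
- eyes.get_image(name): name is "scene" or "top" or "wrist"; returns the picture (384x512x3 uint8, blue, green, red); there is no depth.
- eyes.calibration(name): a dict with "fx", "fy", "cx", "cy" (pixels), "rvec" (rotation vector, rad) and "tvec" (3), from world to camera coordinates, as OpenCV has them; the wrist camera has in their place "hand_eye" (4x4, takes a point from camera to tool coordinates, whose origin is the TCP and whose axes are the flange's). Camera axes: x right, y down, z forward; pixel columns grow to the right and rows downward; lengths in m; the calibration is good to about 2 mm. A picture is of the moment at which its call begins: read the wrist's pose just before it. calibration takes no time and is no camera call.
- manip.sign_off(): hands the job in, once; it reports no verdict.
The state is a dict: "clock": time; "qpos": joint angles; "qd": joint speeds; "effort": joint torques, N m; "position": TCP position; "ee_rot": TCP orientation; "contact_force": force on the tool from outside, world axes, zero at the start; "moment": the same for the moment, N m; "width": finger opening in m.
Only numpy, scipy, OpenCV 4.12 (cv2) and the standard library are available. Lean on these libraries where they do the work, as an engineer would, in place of code of your own. Each camera call takes 0.05 s, during which the arm holds its last target.

## Working session

There is one attempt and no reset: what is moved stays moved. The work goes in short steps, Python scripts to look and compute and a tool call to move; the robot and the scene stay as the last step left them, time stands still between calls to the robot, and variables do not carry over. Pictures are saved under pics/ and viewed, and the job is handed in when it is done.

Besides the shell and the picture viewer there is one more tool, called in YAML: its name, and indented under it one key for each argument. servo_tool: Moves the arm, as the interface text tells. Its arguments: {"type":"object","properties":{"increments":{"type":"array","items":{"type":"object","properties":{"slide":{"type":"array","items":{"type":"number"}},"spin":{"type":"number"}}}},"hand":{"type":"number"},"newtons":{"type":"number"}},"required":["increments"]}

```bash
ls; mkdir -p pics; python3 - <<'E'
from rig import manip, eyes
import cv2
s=manip.get_state();print(s, manip.tcp_to_grasp)
for n in ["scene","top","wrist"]:
    im=eyes.get_image(n);cv2.imwrite(f"pics/{n}0.png",im);c=eyes.calibration(n);print(n,c)
E
```

```text
pics
{'clock': 0.0, 'qpos': array([ 1.22902683e+00,  2.76579855e-01,  1.50616093e+00,  2.06197446e-05,
        1.36070207e+00, -1.20972172e-01]), 'qd': array([ 1.54516679e-03,  5.76206421e-04,  7.94135033e-05, -2.09118536e-04,
       -9.50920775e-04,  1.49458668e-03]), 'effort': array([-3.36037210e-04, -4.16772938e+01, -2.45811957e+01, -4.85929322e-04,
        1.09549650e-02,  1.58777802e-06]), 'position': array([0.12572812, 0.56052833, 0.23043728]), 'ee_rot': array([-2.21949761e-04,  1.10176643e-01,  9.93911591e-01, -8.98139831e-04]), 'contact_force': array([0.45415031, 0.47333246, 0.54854536]), 'moment': array([ 0.03038814, -0.03545115,  0.05030587]), 'width': 0.08523717327774573} -0.0187
scene {'fx': 361.1504648165996, 'fy': 361.1504648165996, 'cx': 246.17844697331407, 'cy': 194.48117908152173, 'rvec': array([ 1.99528908,  1.03384942, -0.53646359]), 'tvec': array([-0.33310344, -0.20842992,  1.38370624])}
top {'fx': 358.9269437510573, 'fy': 358.9269437510573, 'cx': 259.0586484184168, 'cy': 196.5444805714924, 'rvec': array([ 2.18580692, -2.15669569,  0.06382423]), 'tvec': array([0.00335574, 0.63255937, 0.86654395])}
wrist {'fx': 292.99645882439285, 'fy': 292.99645882439285, 'cx': 251.90393468064664, 'cy': 190.62501009792948, 'hand_eye': array([[-1.51126531e-03, -9.52766543e-01, -3.03699902e-01,
         7.66606574e-02],
       [ 9.99998747e-01, -1.58269942e-03, -1.09330428e-05,
        -1.72479092e-04],
       [-4.70249021e-04, -3.03699538e-01,  9.52767741e-01,
        -1.40995755e-01],
       [ 0.00000000e+00,  0.00000000e+00,  0.00000000e+00,
         1.00000000e+00]])}
```

View pics/scene0.png

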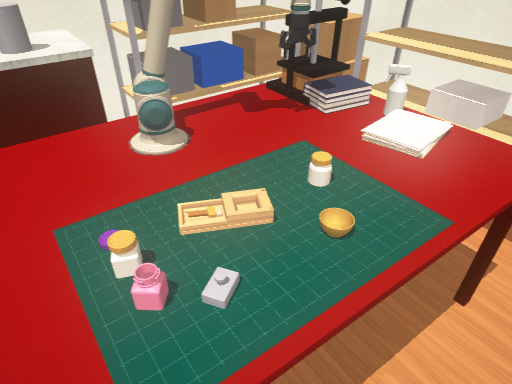

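View pics/top0.png

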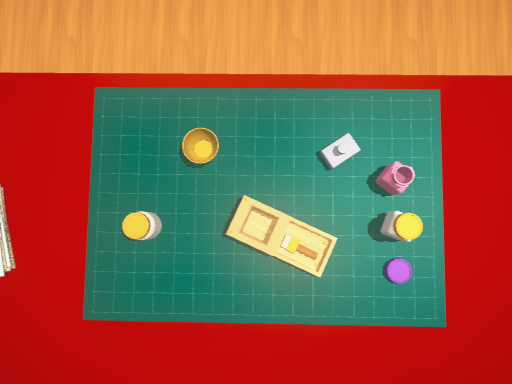

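View pics/wrist0.png

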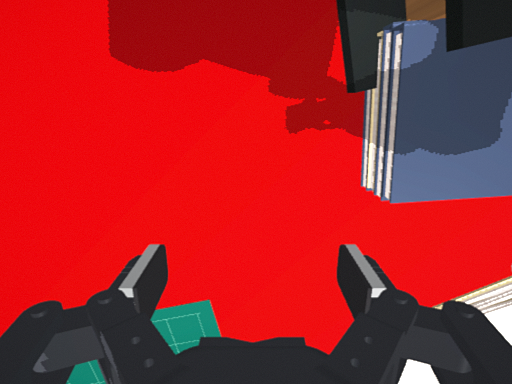

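```bash
cat > h.py <<'E'
import numpy as np, cv2
from scipy.spatial.transform import Rotation as R
from rig import manip, eyes
def fixed(n):
    c=eyes.calibration(n);K=np.array([[c['fx'],0,c['cx']],[0,c['fy'],c['cy']],[0,0,1]])
    Rm=cv2.Rodrigues(np.array(c['rvec']))[0];t=np.array(c['tvec']);return K,Rm,t
def wristcam(s):
    c=eyes.calibration('wrist');K=np.array([[c['fx'],0,c['cx']],[0,c['fy'],c['cy']],[0,0,1]])
    T=np.eye(4);T[:3,:3]=R.from_quat(s['ee_rot'],scalar_first=True).as_matrix();T[:3,3]=s['position']
    W=np.linalg.inv(T@c['hand_eye']);return K,W[:3,:3],W[:3,3]
def ray(cam,uv,z):
    K,Rm,t=cam;o=-Rm.T@t;uv=np.atleast_2d(np.array(uv,float))
    d=(Rm.T@np.linalg.inv(K)@np.c_[uv,np.ones(len(uv))].T).T
    return o+d*((z-o[2])/d[:,2])[:,None]
def proj(cam,P):
    K,Rm,t=cam;p=(K@(Rm@np.atleast_2d(P).T+t[:,None])).T;return p[:,:2]/p[:,2:]
def yaw(s):
    m=R.from_quat(s['ee_rot'],scalar_first=True).as_matrix();return np.degrees(np.arctan2(m[1,1],m[0,1])), np.degrees(np.arccos(-m[2,2])),m
E
python3 - <<'E'
from h import *
im=cv2.imread('pics/top0.png');hsv=cv2.cvtColor(im,cv2.COLOR_BGR2HSV)
top=fixed('top')
m=cv2.inRange(hsv,(18,150,100),(32,255,255))
n,l,st,c=cv2.connectedComponentsWithStats(m)
for i in range(1,n):
    if st[i,4]>150: print(st[i],c[i],ray(top,c[i],0.092))
s=manip.get_state();print(yaw(s))
cv2.imwrite('pics/t1.png',cv2.resize(im[160:300,210:450],None,fx=3.3,fy=3.3,interpolation=cv2.INTER_CUBIC))
print(ray(top,[[244,196],[337,238],[320,276],[226,235]],0.04))
E
```

```text
[ 182  128   37   36 1009] [199.85728444 145.24281467] [[0.74538196 0.15016838 0.092     ]]
[122 213  28  26 576] [135.57291667 225.33506944] [[0.55721568 0.29332272 0.092     ]]
[394 213  28  26 581] [407.93459552 225.66781411] [[ 0.56528619 -0.32758724  0.092     ]]
(np.float64(77.35062175422378), np.float64(0.07985837576317077), array([[-9.75728342e-01,  2.18984008e-01, -4.55265709e-04],
       [ 2.18984426e-01,  9.75727465e-01, -1.31734084e-03],
       [ 1.55738680e-04, -1.38506289e-03, -9.99999029e-01]]))
[[ 0.6321489   0.04836403  0.04      ]
 [ 0.53343634 -0.17776095  0.04      ]
 [ 0.44244948 -0.13699519  0.04      ]
 [ 0.53667733  0.09041637  0.04      ]]
```

View pics/t1.png

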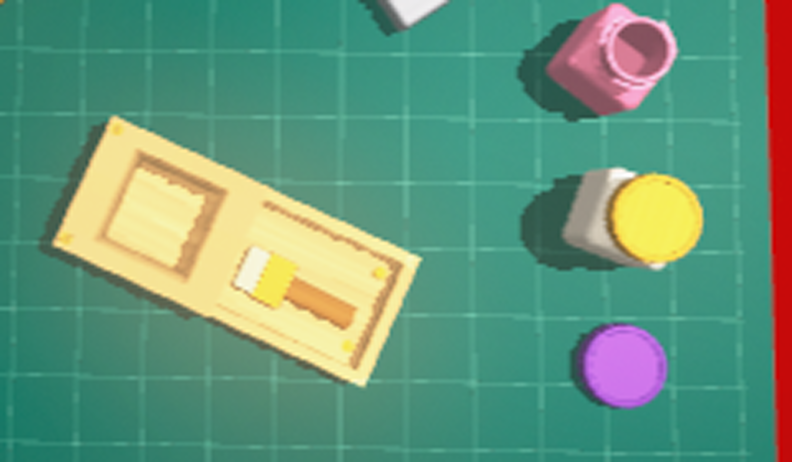

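```bash
python3 - <<'E'
from h import *
s=manip.get_state();s['position']=np.zeros(3);s['ee_rot']=np.array([1.,0,0,0])
cam=wristcam(s)
for z in (0,-.006,-.013,-.0187,-.0317):
  print(z,proj(cam,[[x,sy*.0425,z] for x in(-.011,.011) for sy in(-1,1)]).round(0).tolist())
print([a for a in dir(manip) if a[0]!='_'])
im=cv2.imread('pics/wrist0.png');cv2.imwrite('pics/w0z.png',cv2.resize(im[220:384,60:440],None,fx=2,fy=2))
E
```

```text
0 [[175.0, 265.0], [330.0, 265.0], [172.0, 228.0], [333.0, 228.0]]
-0.006 [[172.0, 271.0], [333.0, 271.0], [168.0, 233.0], [336.0, 233.0]]
-0.013 [[169.0, 279.0], [336.0, 279.0], [165.0, 240.0], [340.0, 239.0]]
-0.0187 [[165.0, 286.0], [339.0, 285.0], [161.0, 245.0], [344.0, 245.0]]
-0.0317 [[157.0, 304.0], [348.0, 303.0], [152.0, 260.0], [353.0, 260.0]]
['MotionError', 'get_state', 'sign_off', 'tcp_to_grasp']
```

View pics/w0z.png

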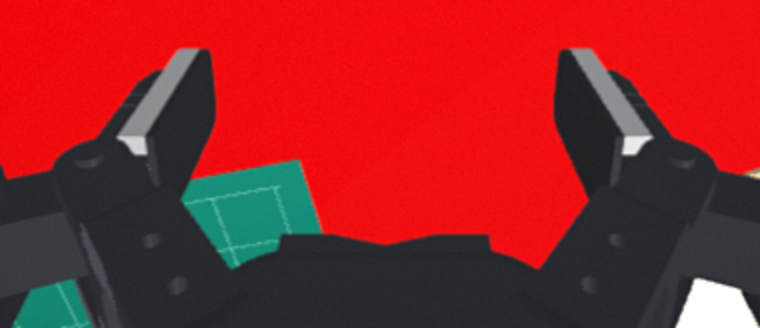

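```bash
cat >> h.py <<'E'
def plan(target,dyaw=0,step=.047,n=None):
    """rows to go to world TCP target, turning dyaw deg ccw"""
    s=manip.get_state();_,_,m=yaw(s);d=np.array(target)-s['position']
    n=n or int(np.ceil(max(np.linalg.norm(d)/step,abs(dyaw)/8.5)))
    out=[]
    for i in range(n):
        mm=R.from_euler('z',dyaw*i/n,degrees=True).as_matrix()@m
        out.append((mm.T@(d/n)).round(4).tolist())
    print(n,'spin',-dyaw/n);[print(o) for o in out]
E
python3 -c "
from h import *
plan([.56,.011,.25],-60)"
```

```text
15 spin 4.0
[-0.0363, -0.0294, -0.0013]
[-0.0382, -0.0268, -0.0013]
[-0.04, -0.0241, -0.0013]
[-0.0416, -0.0212, -0.0013]
[-0.043, -0.0183, -0.0013]
[-0.0441, -0.0152, -0.0013]
[-0.0451, -0.0121, -0.0013]
[-0.0458, -0.0089, -0.0013]
[-0.0463, -0.0057, -0.0013]
[-0.0466, -0.0025, -0.0013]
[-0.0467, 0.0008, -0.0013]
[-0.0465, 0.004, -0.0013]
[-0.0461, 0.0073, -0.0013]
[-0.0455, 0.0105, -0.0013]
[-0.0447, 0.0136, -0.0013]
```

servo_tool:
  increments:
    - {"slide":[-0.036,-0.029,-0.001],"spin":4}
    - {"slide":[-0.038,-0.027,-0.001],"spin":4}
    - {"slide":[-0.04,-0.024,-0.001],"spin":4}
    - {"slide":[-0.0415,-0.021,-0.001],"spin":4}
    - {"slide":[-0.043,-0.018,-0.001],"spin":4}
    - {"slide":[-0.044,-0.015,-0.001],"spin":4}
    - {"slide":[-0.045,-0.012,-0.001],"spin":4}
    - {"slide":[-0.046,-0.009,-0.001],"spin":4}
  hand: 1

```text
clock: 0.95
position: [0.358, 0.2675, 0.2393]
ee_rot: [0.0, 0.381, 0.925, 0.0]
contact_force: [0.3, 0.8, -0.5]
width: 0.0852
```

servo_tool:
  increments:
    - {"slide":[-0.046,-0.006,-0.001],"spin":4}
    - {"slide":[-0.0465,-0.0025,-0.001],"spin":4}
    - {"slide":[-0.0465,0.001,-0.001],"spin":4}
    - {"slide":[-0.0465,0.004,-0.001],"spin":4}
    - {"slide":[-0.046,0.007,-0.001],"spin":4}
    - {"slide":[-0.0455,0.0105,-0.001],"spin":4}
    - {"slide":[-0.0445,0.0135,-0.001],"spin":4}
    - {"slide":[0,0,0],"spin":0}

```text
clock: 1.75
position: [0.5626, 0.0082, 0.2455]
ee_rot: [0.002, 0.595, 0.804, -0.0]
contact_force: [-0.6, -0.0, -0.5]
width: 0.0852
```

```bash
python3 - <<'E'
from h import *
import pickle,time
s=manip.get_state();im=eyes.get_image('wrist');cv2.imwrite('pics/w1.png',im);pickle.dump(s,open('w1.pkl','wb'))
print(s['clock'],s['position'],yaw(s)[:2],s['qpos'],abs(s['qd']).max())
E
```

```text
1.75 [0.56262908 0.00824288 0.24547104] (np.float64(17.007531819438178), np.float64(0.1911014448461274)) [-0.10739558  0.24869049  1.5079237  -0.00250458  1.38272718 -0.40376578] 0.06614459752895291
```

View pics/w1.png

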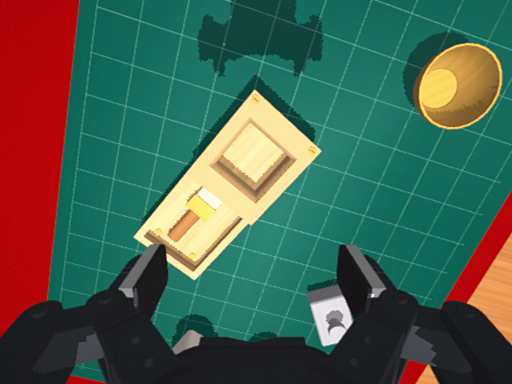

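```bash
python3 - <<'E'
from h import *
im=cv2.imread('pics/w1.png');cv2.imwrite('pics/w1z.png',cv2.resize(im[80:220,190:340],None,fx=4.2,fy=4.2,interpolation=cv2.INTER_CUBIC))
E
```

```text
(no output)
```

View pics/w1z.png

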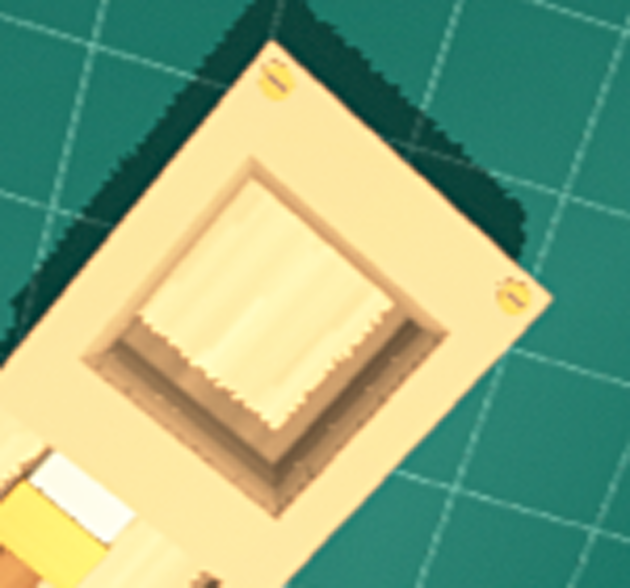

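```bash
python3 - <<'E'
from h import *
import pickle
s=pickle.load(open('w1.pkl','rb'));cam=wristcam(s)
z=np.array([[250,158],[448,335],[277,518],[83,358],[272,40],[552,298]],float)
p=(z+.5)/4.2-.5+[190,80]
P=ray(cam,p,.046)[:,:2];print(P.round(4))
c=P[:4].mean(0);print('well',c)
for a,b in((0,1),(1,2),(2,3),(3,0),(4,5)):
    d=P[b]-P[a];print(np.linalg.norm(d),np.degrees(np.arctan2(d[1],d[0]))%90)
d=P[5]-P[4];u=np.array([-d[1],d[0]])/np.linalg.norm(d);print(u,'from end:',P[4:].mean(0)-.063*u,P[4:].mean(0)+.063*u)
# top view corner checks
top=fixed('top')
print(ray(top,[[211+112/3.3-.5,160+117/3.3],[210+54/3.3,160+243/3.3]],.046))
E
```

```text
[[ 0.5446  0.0603]
 [ 0.6117  0.0302]
 [ 0.5819 -0.0361]
 [ 0.5153 -0.0061]
 [ 0.5414  0.0906]
 [ 0.6359  0.0484]]
well [0.56336703 0.0120655 ]
0.0735697027791052 65.85532096600062
0.07267522139915111 65.77806248524145
0.07307946387019383 65.71283287640446
0.07249447757398034 66.16550876854362
0.10344926697258267 65.93324472766419
[0.40780074 0.91307095] from end: [0.56297313 0.01201951] [0.61435602 0.12706645]
[[0.63301047 0.04694111 0.046     ]
 [0.54013397 0.08894151 0.046     ]]
```

```bash
python3 -c "
from h import *
plan([.565,-.328,.215],0)"
```

```text
8 spin 0.0
[-0.0406, -0.0119, 0.0038]
[-0.0406, -0.0119, 0.0038]
[-0.0406, -0.0119, 0.0038]
[-0.0406, -0.0119, 0.0038]
[-0.0406, -0.0119, 0.0038]
[-0.0406, -0.0119, 0.0038]
[-0.0406, -0.0119, 0.0038]
[-0.0406, -0.0119, 0.0038]
```

servo_tool:
  increments:
    - {"slide":[-0.0405,-0.012,0.004]}
    - {"slide":[-0.0405,-0.012,0.004]}
    - {"slide":[-0.0405,-0.012,0.004]}
    - {"slide":[-0.0405,-0.012,0.004]}
    - {"slide":[-0.0405,-0.012,0.004]}
    - {"slide":[-0.0405,-0.012,0.004]}
    - {"slide":[-0.0405,-0.012,0.004]}
    - {"slide":[-0.0405,-0.012,0.004]}

```text
$.increments[0]: bad value
```

servo_tool:
  increments:
    - {"slide":[0,0,0]}
    - {"slide":[0,0,0]}

```text
$.increments[0]: bad value
```

```bash
python3 - <<'E'
from h import *
import pickle,time
s=manip.get_state();im=eyes.get_image('wrist');cv2.imwrite('pics/w2.png',im);pickle.dump(s,open('w2.pkl','wb'))
print(s['clock'],s['position'],yaw(s)[:2],s['qpos'],abs(s['qd']).max())
E
```

```text
1.8 [0.56036478 0.01072346 0.24535366] (np.float64(17.133642362417795), np.float64(0.04909553165144994)) [-1.04837753e-01  2.46910338e-01  1.51067354e+00 -2.66838518e-04
  1.38482455e+00 -4.03826746e-01] 0.04491522793604847
```

View pics/w2.png

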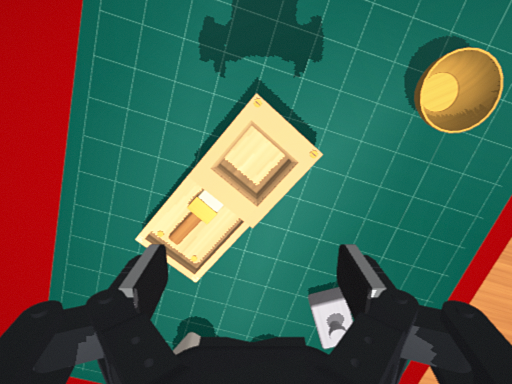

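```bash
python3 - <<'E'
from h import *
im=cv2.imread('pics/w2.png');cv2.imwrite('pics/w2z.png',cv2.resize(im[80:220,190:340],None,fx=4.2,fy=4.2,interpolation=cv2.INTER_CUBIC))
E
```

```text
(no output)
```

View pics/w2z.png

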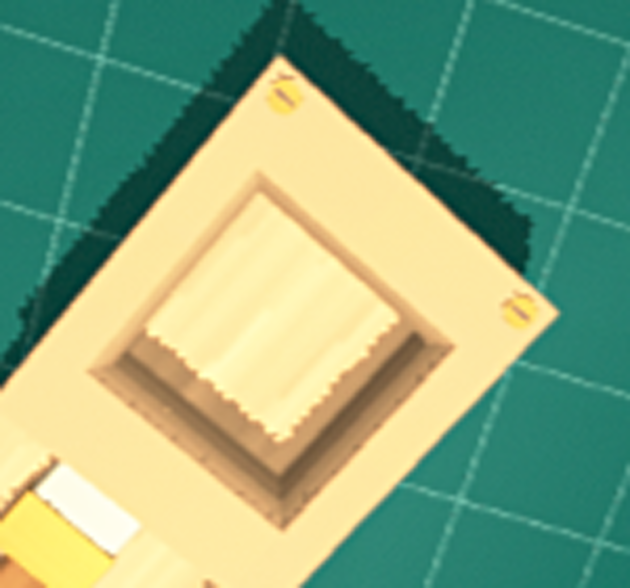

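servo_tool:
  increments:
    - {"slide":[-0.0405,-0.012,0.004],"spin":0}
    - {"slide":[-0.0405,-0.012,0.004],"spin":0}
    - {"slide":[-0.0405,-0.012,0.004],"spin":0}
    - {"slide":[-0.0405,-0.012,0.004],"spin":0}
    - {"slide":[-0.0405,-0.012,0.004],"spin":0}
    - {"slide":[-0.0405,-0.012,0.004],"spin":0}
    - {"slide":[-0.0405,-0.012,0.004],"spin":0}
    - {"slide":[-0.0405,-0.012,0.004],"spin":0}

```text
clock: 2.65
position: [0.5637, -0.3242, 0.2143]
ee_rot: [-0.0, 0.591, 0.806, 0.0]
contact_force: [0.9, 0.6, 0.5]
width: 0.0856
```

servo_tool:
  increments:
    - {"slide":[0,0,0],"spin":0}
    - {"slide":[0,0,0],"spin":0}
    - {"slide":[0,0,0],"spin":0}

```text
clock: 2.95
position: [0.5639, -0.3226, 0.2144]
ee_rot: [-0.001, 0.592, 0.806, 0.0]
contact_force: [0.1, 0.2, -1.0]
width: 0.0853
```

```bash
python3 - <<'E'
from h import *
import pickle,time
s=manip.get_state();im=eyes.get_image('wrist');cv2.imwrite('pics/w3.png',im);pickle.dump(s,open('w3.pkl','wb'))
print(s['clock'],s['position'],yaw(s)[:2],s['qpos'],abs(s['qd']).max())
E
```

```text
2.95 [ 0.56392064 -0.32257757  0.21442302] (np.float64(17.450194970794712), np.float64(0.08110731889692202)) [-6.27161072e-01  3.97931040e-01  1.36170669e+00  9.66053115e-04
  1.38300533e+00 -9.31905375e-01] 0.00695233916228236
```

View pics/w3.png

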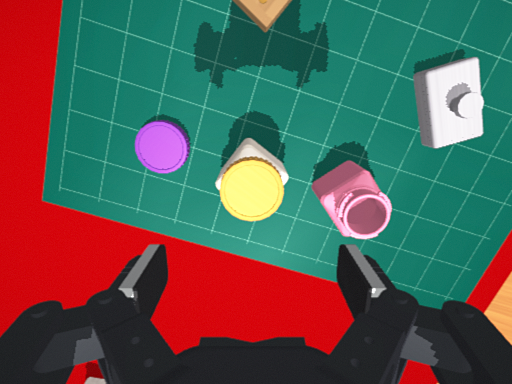

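```bash
python3 - <<'E'
from h import *
import pickle
s=pickle.load(open('w2.pkl','rb'));cam=wristcam(s)
z=np.array([[258,172],[456,346],[284,529],[89,371],[278,57],[559,313]],float)
p=(z+.5)/4.2-.5+[190,80]
P=ray(cam,p,.046)[:,:2]
print('well',P[:4].mean(0))
for a,b in((0,1),(1,2),(2,3),(3,0),(4,5)):
    d=P[b]-P[a];print(np.linalg.norm(d),np.degrees(np.arctan2(d[1],d[0]))%90)
im=cv2.imread('pics/w3.png')
cv2.imwrite('pics/w3z.png',cv2.resize(im[125:245,195:315],None,fx=5,fy=5,interpolation=cv2.INTER_CUBIC))
s=pickle.load(open('w3.pkl','rb'));cam=wristcam(s)
hsv=cv2.cvtColor(im,cv2.COLOR_BGR2HSV);m=cv2.inRange(hsv,(18,120,100),(34,255,255))
n,l,st,c=cv2.connectedComponentsWithStats(m);i=1+np.argmax([ (st[i,4] if abs(c[i][0]-252)<20 and st[i,1]>100 else 0) for i in range(1,n)])
print(st[i],c[i])
cs=max(cv2.findContours((l==i).astype(np.uint8),0,1)[0],key=len)
W=ray(cam,cs[:,0,:],.092)[:,:2].astype(np.float32);print('lid blob',cv2.minEnclosingCircle(W), ray(cam,c[i],.092))
print('pink neck',ray(cam,[365,212],.088))
print('top', ray(fixed('top'),[407.93,225.67],.092))
E
```

```text
well [0.56348868 0.01231778]
0.073359775618054 66.43121132691073
0.07305248417563721 65.86038020920125
0.07321816022560115 66.35586885215076
0.07295493318172191 65.9708900044087
0.1038868595299911 66.29980100188803
[ 220  157   64   64 1338] [253.31091181 185.22869955]
lid blob ((0.5659745335578918, -0.3278898298740387), 0.03143789619207382) [[ 0.56635296 -0.32320162  0.092     ]]
pink neck [[ 0.67944682 -0.31775643  0.088     ]]
top [[ 0.56528111 -0.32757683  0.092     ]]
```

View pics/w3z.png

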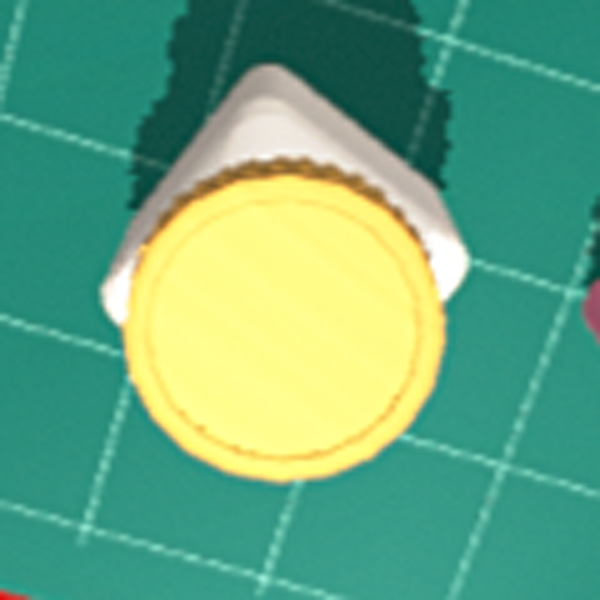

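```bash
python3 - <<'E'
from h import *
import pickle
im=cv2.imread('pics/w3.png');s=pickle.load(open('w3.pkl','rb'));cam=wristcam(s)
hsv=cv2.cvtColor(im,cv2.COLOR_BGR2HSV)
g=(hsv[...,1]<90)&(hsv[...,2]>90)
y=cv2.inRange(hsv,(15,120,60),(34,255,255))>0
m=((g|y)).astype(np.uint8);m[:,:205]=0;m[:,300:]=0;m[:130]=0;m[240:]=0
cs=max(cv2.findContours(m,0,cv2.CHAIN_APPROX_NONE)[0],key=len)[:,0,:]
z=(cs-[195,125])*5+2
L=cs[(z[:,0]>150)&(z[:,0]<235)&(z[:,1]<215)]
Rr=cs[(z[:,0]>305)&(z[:,0]<415)&(z[:,1]<200)]
for n,q in(('L',L),('R',Rr)):
    for zz in (0,.003):
        W=ray(cam,q,zz)[:,:2].astype(np.float32)
        vx,vy,x0,y0=cv2.fitLine(W,cv2.DIST_HUBER,0,.01,.01)[:,0] if False else cv2.fitLine(W,cv2.DIST_HUBER,0,.0001,.01).ravel()
        nrm=np.array([-vy,vx]);c=ray(cam,[251.6,190.2],.092)[0,:2]
        print(n,len(q),zz,np.degrees(np.arctan2(vy,vx))%90, 'dist to lid centre',abs(nrm@(c-[x0,y0])),c)
E
```

```text
L 23 0 69.42682 dist to lid centre 0.02961364382263765 [ 0.56627913 -0.32834879]
L 23 0.003 69.427895 dist to lid centre 0.029792658915654996 [ 0.56627913 -0.32834879]
R 22 0 69.70736 dist to lid centre 0.028906133165654043 [ 0.56627913 -0.32834879]
R 22 0.003 69.70497 dist to lid centre 0.02921977490073073 [ 0.56627913 -0.32834879]
```

servo_tool:
  increments:
    - {"slide":[-0.003,0,0.02],"spin":0}
    - {"slide":[-0.003,0,0.025],"spin":0}
    - {"slide":[0,0,0.025],"spin":0}
    - {"slide":[0,0,0.025],"spin":0}
    - {"slide":[0,0,0.025],"spin":0}
    - {"slide":[0,0,0.02],"spin":0}
    - {"slide":[0,0,0.0135],"spin":0}
    - {"slide":[0,0,0],"spin":0}

```text
clock: 3.8
position: [0.5649, -0.3284, 0.0592]
ee_rot: [-0.002, 0.592, 0.806, 0.0]
contact_force: [0.2, 0.4, 0.2]
width: 0.0853
```

servo_tool:
  increments:
    - {"slide":[0,0,0],"spin":0}
    - {"slide":[0,0,0],"spin":0}

```text
clock: 4.0
position: [0.5668, -0.3308, 0.0623]
ee_rot: [0.001, 0.592, 0.806, 0.0]
contact_force: [-0.5, 0.7, 0.4]
width: 0.0855
```

```bash
cat > snap.py <<'E'
from h import *
import pickle,sys
n=sys.argv[1];cn=sys.argv[2] if len(sys.argv)>2 else 'wrist'
s=manip.get_state();im=eyes.get_image(cn);cv2.imwrite(f'pics/{n}.png',im);pickle.dump(s,open(n+'.pkl','wb'))
print(s['clock'],s['position'],yaw(s)[:2],s['qpos'].round(3),abs(s['qd']).max(),s['contact_force'],s['moment'],s['width'])
E
python3 snap.py w4
```

```text
4.0 [ 0.56675967 -0.3307889   0.06230842] (np.float64(17.377399587748226), np.float64(0.15955833797987462)) [-0.634  0.519  1.557  0.     1.063 -0.938] 0.0042194318376458356 [-0.53692071  0.69835124  0.44148229] [ 0.04815546  0.07503947 -0.0463153 ] 0.08553450127626541
```

View pics/w4.png

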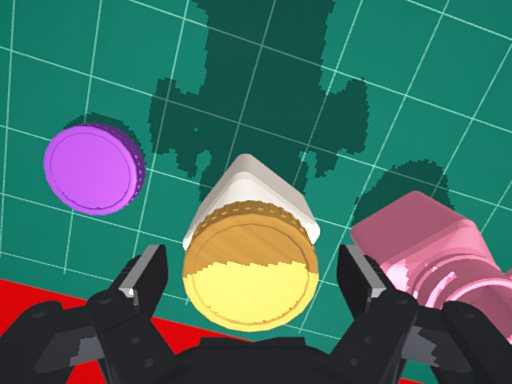

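```bash
python3 - <<'E'
from h import *
import pickle
s=pickle.load(open('w4.pkl','rb'));cam=wristcam(s)
P=ray(cam,[[183,270],[319,270],[251,332],[251,213]],.092);print(P)
m=yaw(s)[2];print((P-s['position'])@m)
print(manip.get_state()['position'],manip.get_state()['clock'])
E
```

```text
[[ 0.53723183 -0.33429451  0.092     ]
 [ 0.59390737 -0.31670202  0.092     ]
 [ 0.57552418 -0.35761678  0.092     ]
 [ 0.55762481 -0.29992385  0.092     ]]
[[ 0.0054084  -0.02917571 -0.02975399]
 [ 0.0052712   0.03016722 -0.02965099]
 [-0.02828577  0.00040334 -0.02962928]
 [ 0.03211971  0.00055175 -0.02976082]]
[ 0.56666522 -0.33087624  0.06229749] 4.05
```

servo_tool:
  increments:
    - {"slide":[0.002,0.0005,0.001],"spin":0}
    - {"slide":[0,0,0],"spin":0}

```text
clock: 4.25
position: [0.5658, -0.3283, 0.0603]
ee_rot: [0.0, 0.592, 0.806, 0.0]
contact_force: [-0.2, -0.0, -0.5]
width: 0.0857
```

servo_tool:
  increments:
    - {"slide":[0,0,0],"spin":0}
    - {"slide":[0,0,0],"spin":0}
    - {"slide":[0,0,0],"spin":0}
    - {"slide":[0,0,0],"spin":0}
    - {"slide":[0,0,0],"spin":0}
    - {"slide":[0,0,0],"spin":0}
  hand: 0
  newtons: 100

```text
clock: 4.85
position: [0.5654, -0.3287, 0.0606]
ee_rot: [0.0, 0.592, 0.806, -0.0]
contact_force: [-2.2, -0.0, 5.3]
width: 0.0592
```

```bash
python3 snap.py w5
```

```text
4.85 [ 0.56536392 -0.32865268  0.06060002] (np.float64(17.35377994953966), np.float64(0.02559007561859075)) [-6.330e-01  5.190e-01  1.562e+00 -1.000e-03  1.060e+00 -9.350e-01] 0.0017944332548213609 [-2.16527543 -0.0104849   5.28302884] [ 0.06714309  0.32914393 -0.02454385] 0.05923573479724821
```

View pics/w5.png

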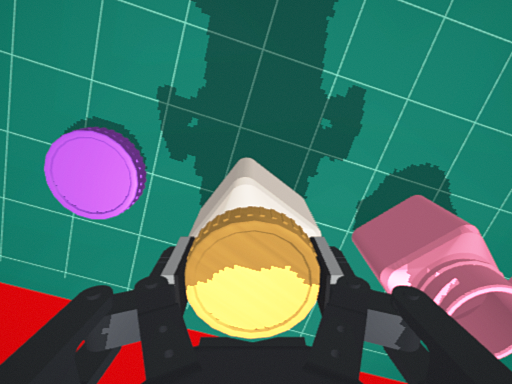

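servo_tool:
  increments:
    - {"slide":[0,0,-0.006],"spin":0}
    - {"slide":[0,0,-0.012],"spin":0}
    - {"slide":[0,0,-0.018],"spin":0}
    - {"slide":[0,0,-0.018],"spin":0}
    - {"slide":[0,0,-0.015],"spin":0}
    - {"slide":[0,0,-0.01],"spin":0}
    - {"slide":[0,0,0],"spin":0}

```text
clock: 5.6
position: [0.5666, -0.329, 0.1405]
ee_rot: [0.002, 0.592, 0.806, 0.0]
contact_force: [0.0, -0.3, -2.7]
width: 0.0593
```

```bash
python3 snap.py w6; python3 -c "
from h import *
plan([.5634,.0122,.140],-3.4,step=.04)"
```

```text
5.6 [ 0.5665801  -0.32897674  0.14053967] (np.float64(17.35186668429468), np.float64(0.1920314093815871)) [-0.632  0.45   1.464  0.     1.224 -0.935] 0.0342487449401113 [ 0.03397895 -0.29761733 -2.68345499] [-0.04539867 -0.02437091 -0.02973895] 0.059282899882259286
9 spin 0.37777777777777777
[0.0362, 0.011, -0.0001]
[0.0363, 0.0108, -0.0001]
[0.0364, 0.0105, -0.0001]
[0.0364, 0.0103, -0.0001]
[0.0365, 0.0101, -0.0001]
[0.0366, 0.0098, -0.0001]
[0.0366, 0.0096, -0.0001]
[0.0367, 0.0093, -0.0001]
[0.0368, 0.0091, -0.0001]
```

View pics/w6.png

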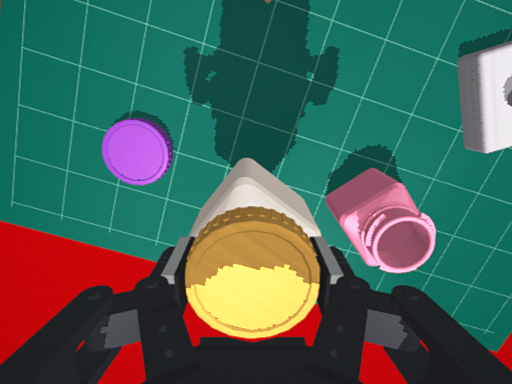

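```bash
cat > jar.py <<'E'
from h import *
import pickle,sys
n=sys.argv[1];base=.0606
im=cv2.imread(f'pics/{n}.png');s=pickle.load(open(n+'.pkl','rb'));cam=wristcam(s);zb=s['position'][2]-base
hsv=cv2.cvtColor(im,cv2.COLOR_BGR2HSV)
g=((hsv[...,1]<90)&(hsv[...,2]>80)).astype(np.uint8);g[:,:190]=0;g[:,322:]=0;g[:150]=0;g[240:]=0
cs=max(cv2.findContours(g,0,cv2.CHAIN_APPROX_NONE)[0],key=len)[:,0,:]
L=cs[(cs[:,0]>208)&(cs[:,0]<236)&(cs[:,1]<208)];
Rr=cs[(cs[:,0]>258)&(cs[:,0]<292)&(cs[:,1]<195)]
# keep only upper envelope
def env(q): return np.array([[u,q[q[:,0]==u][:,1].min()] for u in np.unique(q[:,0])])
m=yaw(s)[2];A=[];b=[]
for q in(env(L),env(Rr)):
    W=ray(cam,q,zb);T=((W-s['position'])@m)[:,:2].astype(np.float32)
    vx,vy,x0,y0=cv2.fitLine(T,cv2.DIST_HUBER,0,.0001,.01).ravel()
    nn=np.array([-vy,vx]); d=nn@[x0,y0]
    if d<0: nn,d=-nn,-d
    A.append(nn);b.append(d-.03);a=np.degrees(np.arctan2(vy,vx))
    print(len(q),'tool-angle',a%90,'world',(yaw(s)[0]-90-a+180)%90)
c=np.linalg.solve(A,b);print('base centre in tool',c)
wc=s['position']+m@[c[0],c[1],0];print('world',wc)
E
for n in w4 w5 w6; do python3 jar.py $n;done
python3 - <<'E'
import cv2
im=cv2.imread('pics/w6.png');cv2.imwrite('pics/w6z.png',cv2.resize(im[140:350,150:350],None,fx=2.8,fy=2.8,interpolation=cv2.INTER_CUBIC))
E
```

```text
27 tool-angle 38.222435 world 69.15496459018964
33 tool-angle 38.055523 world 69.32187666904707
base centre in tool [ 0.00155569 -0.00010711]
world [ 0.56619283 -0.3293362   0.06230484]
27 tool-angle 37.997746 world 69.35603443562364
33 tool-angle 37.956856 world 69.39692417561389
base centre in tool [-0.00121615  0.00062569]
world [ 0.56632387 -0.32962685  0.06060025]
27 tool-angle 37.785656 world 69.56621070895288
33 tool-angle 38.696487 world 68.65537925753688
base centre in tool [-0.00160993  0.00062589]
world [ 0.56765764 -0.33032674  0.14054516]
```

View pics/w6z.png

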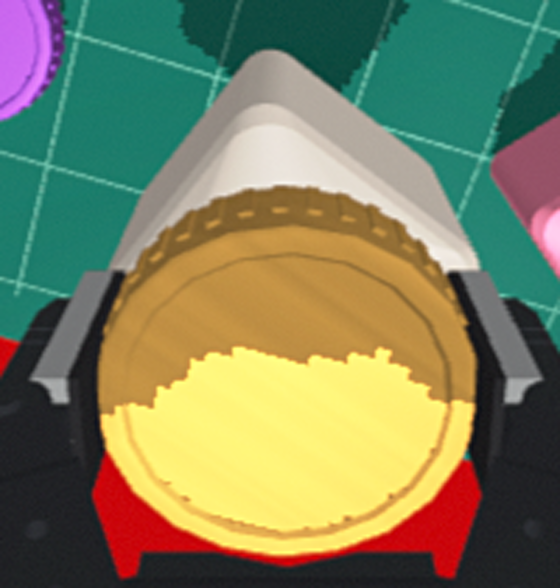

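```bash
python3 -c "
from h import *
plan([.5625,.0133,.128],-3.2,step=.04)"
```

```text
9 spin 0.35555555555555557
[0.0364, 0.011, 0.0012]
[0.0364, 0.0107, 0.0012]
[0.0365, 0.0105, 0.0012]
[0.0366, 0.0103, 0.0012]
[0.0366, 0.0101, 0.0012]
[0.0367, 0.0098, 0.0012]
[0.0368, 0.0096, 0.0012]
[0.0368, 0.0094, 0.0012]
[0.0369, 0.0091, 0.0012]
```

Smooth acceleration and deceleration to avoid swinging.

servo_tool:
  increments:
    - {"slide":[0.018,0.0055,0],"spin":0.4}
    - {"slide":[0.036,0.011,0],"spin":0.4}
    - {"slide":[0.0365,0.0105,0],"spin":0.4}
    - {"slide":[0.0365,0.0105,0],"spin":0.4}
    - {"slide":[0.0365,0.01,0],"spin":0.4}
    - {"slide":[0.0365,0.01,0],"spin":0.4}
    - {"slide":[0.0365,0.01,0],"spin":0.4}
    - {"slide":[0.0365,0.0095,0],"spin":0.4}

```text
clock: 6.45
position: [0.5642, -0.0431, 0.1377]
ee_rot: [-0.001, 0.615, 0.789, -0.0]
contact_force: [0.4, 1.1, -3.3]
width: 0.059
```

servo_tool:
  increments:
    - {"slide":[0.0365,0.009,0],"spin":0}
    - {"slide":[0.015,0.004,0],"spin":0}
    - {"slide":[0.004,0.001,0],"spin":0}
    - {"slide":[0,0,0],"spin":0}
    - {"slide":[0,0,0],"spin":0}

```text
clock: 6.95
position: [0.5652, 0.0112, 0.1385]
ee_rot: [0.0, 0.615, 0.789, -0.0]
contact_force: [-0.1, -0.2, -3.5]
width: 0.059
```

```bash
python3 snap.py w7; python3 jar.py w7;python3 -c "
from h import *
plan([.5625,.0133,.128],0,step=.04)"
```

```text
6.95 [0.56521491 0.01116605 0.13850113] (np.float64(14.1052721093729), np.float64(0.05610635709080183)) [-1.030e-01  3.290e-01  1.670e+00 -1.000e-03  1.143e+00 -3.480e-01] 0.010221758454357424 [-0.11806053 -0.17255399 -3.54478899] [-0.01980098  0.02489353  0.01908274] 0.05896534840972003
27 tool-angle 63.754116 world 40.35115605102328
33 tool-angle 14.174034 world 89.93123799072055
base centre in tool [ 0.00181168 -0.00354318]
world [0.56133705 0.01205962 0.13850171]
1 spin 0.0
[0.0029, -0.0021, 0.0106]
```

View pics/w7.png

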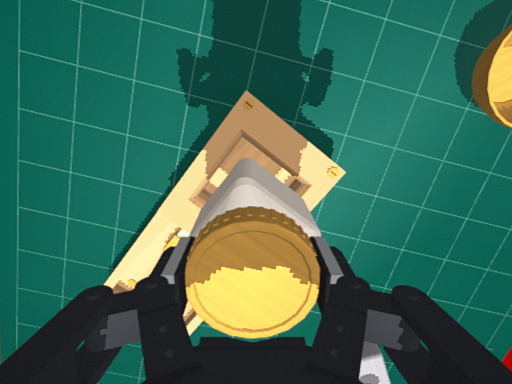

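servo_tool:
  increments:
    - {"slide":[0.0015,-0.001,0.005],"spin":0}
    - {"slide":[0.0015,-0.001,0.01],"spin":0}
    - {"slide":[0,0,0.01],"spin":0}
    - {"slide":[0,0,0],"spin":0}
    - {"slide":[0,0,0],"spin":0}
    - {"slide":[0,0,0],"spin":0}

```text
clock: 7.6
position: [0.5628, 0.0149, 0.1139]
ee_rot: [0.0, 0.615, 0.789, 0.0]
contact_force: [0.1, -0.3, -4.7]
width: 0.059
```

```bash
python3 snap.py w8; python3 - <<'E'
import cv2
im=cv2.imread('pics/w8.png');cv2.imwrite('pics/w8z.png',cv2.resize(im[80:280,150:350],None,fx=3,fy=3,interpolation=cv2.INTER_CUBIC))
E
```

```text
7.6 [0.56280323 0.01487555 0.11388612] (np.float64(14.150117681871357), np.float64(0.02921666276829807)) [-0.097  0.348  1.71   0.     1.083 -0.344] 0.0056615349355094765 [ 0.0744897  -0.28834769 -4.74285117] [ 0.01286618  0.024213   -0.01597045] 0.05900690475521789
```

View pics/w8z.png

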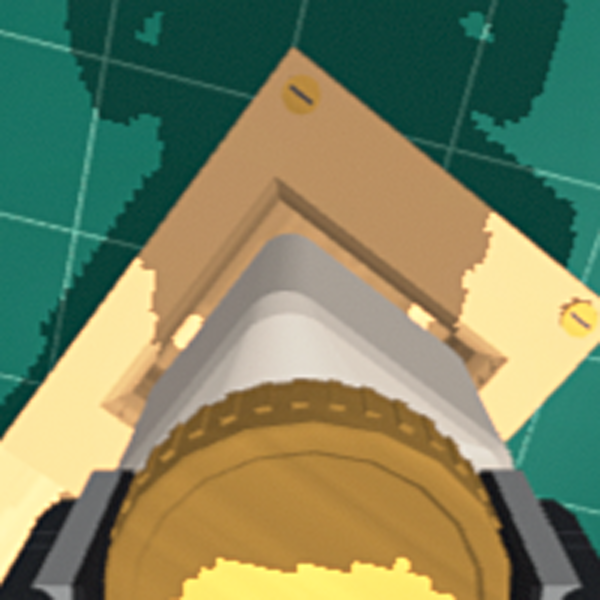

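```bash
python3 - <<'E'
from h import *
import pickle
s=pickle.load(open('w8.pkl','rb'));cam=wristcam(s);m=yaw(s)[2]
def w(z,h):
    p=(np.array(z,float)+.5)/3-.5+[150,80];return ray(cam,p,h)[:,:2]
def edges(eL,eR,h,half):
    A=[];b=[]
    for e in(eL,eR):
        P=w(e,h);d=P[1]-P[0];n=np.array([-d[1],d[0]])/np.linalg.norm(d)
        q=s['position'][:2]
        if n@(P[0]-q)<0:n=-n
        A.append(n);b.append(n@P[0]-half);print(np.degrees(np.arctan2(d[1],d[0]))%90)
    return np.linalg.solve(A,b)
print('jar',edges([[262,250],[168,372]],[[320,245],[430,324]],s['position'][2]-.0606,.030))
f=edges([[278,178],[102,405]],[[278,178],[508,357]],.046,.0365);print('well',f)
print(w([[278,178],[102,405],[508,357]],.046))
E
```

```text
66.41001219718116
68.00594444042555
jar [0.5648425  0.01428458]
65.75097894269035
66.13073067787433
well [0.56357024 0.01294184]
[[ 0.54518231  0.06099223]
 [ 0.5149391  -0.00614828]
 [ 0.61176615  0.03152906]]
```

servo_tool:
  increments:
    - {"slide":[-0.0013,-0.0015,0],"spin":0.5}
    - {"slide":[0,0,0],"spin":0}
    - {"slide":[0,0,0.004],"spin":0}
    - {"slide":[0,0,0.005],"spin":0}
    - {"slide":[0,0,0.005],"spin":0}
    - {"slide":[0,0,0.005],"spin":0}
    - {"slide":[0,0,0],"spin":0}

```text
clock: 8.35
position: [0.5605, 0.0134, 0.0937]
ee_rot: [-0.001, 0.618, 0.786, -0.001]
contact_force: [0.5, 0.1, -3.7]
width: 0.0589
```

```bash
python3 snap.py w9
```

```text
8.35 [0.56053958 0.01337157 0.09366561] (np.float64(13.649312963120813), np.float64(0.12935991750141748)) [-0.1    0.366  1.739  0.     1.038 -0.339] 0.014900051086128924 [ 0.50578993  0.10983459 -3.71042338] [ 0.03264438  0.03827373 -0.01567371] 0.058925969368844526
```

View pics/w9.png

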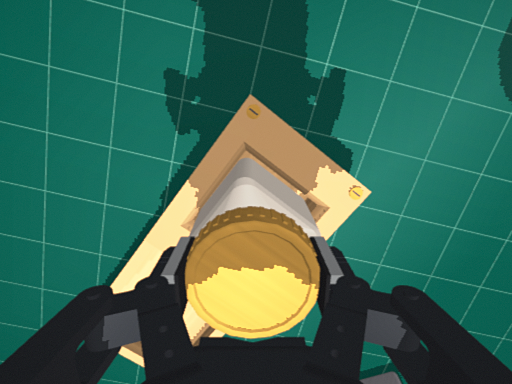

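servo_tool:
  increments:
    - {"slide":[0,0,0.004],"spin":0}
    - {"slide":[0,0,0.005],"spin":0}
    - {"slide":[0,0,0.004],"spin":0}
    - {"slide":[0,0,0.003],"spin":0}
    - {"slide":[0,0,0.002],"spin":0}
    - {"slide":[0,0,0],"spin":0}

```text
clock: 9.0
position: [0.5611, 0.0133, 0.0764]
ee_rot: [-0.0, 0.618, 0.786, -0.0]
contact_force: [-0.6, -0.5, -3.4]
width: 0.0592
```

servo_tool:
  increments:
    - {"slide":[0,0,0.001],"spin":0}
    - {"slide":[0,0,0.001],"spin":0}
    - {"slide":[0,0,0],"spin":0}
    - {"slide":[0,0,0],"spin":0}

```text
clock: 9.4
position: [0.5614, 0.0133, 0.0749]
ee_rot: [0.0, 0.618, 0.786, 0.0]
contact_force: [-0.1, 0.2, -3.4]
width: 0.0592
```

servo_tool:
  increments:
    - {"slide":[0,0,0.001],"spin":0}
    - {"slide":[0,0,0.001],"spin":0}
    - {"slide":[0,0,0],"spin":0}
    - {"slide":[0,0,0],"spin":0}

```text
clock: 9.8
position: [0.5614, 0.0133, 0.0728]
ee_rot: [0.0, 0.618, 0.786, 0.0]
contact_force: [-0.7, -0.1, -2.4]
width: 0.0591
```

servo_tool:
  increments:
    - {"slide":[0,0,0.0005],"spin":0}
    - {"slide":[0,0,0.0005],"spin":0}
    - {"slide":[0,0,0],"spin":0}
    - {"slide":[0,0,0],"spin":0}

```text
clock: 10.2
position: [0.5614, 0.0133, 0.0726]
ee_rot: [0.0, 0.618, 0.786, 0.0]
contact_force: [-1.9, -0.2, 5.4]
width: 0.059
```

```bash
python3 snap.py w10;python3 snap.py s10 scene; python3 - <<'E'
import cv2
im=cv2.imread('pics/w10.png');cv2.imwrite('pics/w10z.png',cv2.resize(im[80:280,150:350],None,fx=3,fy=3,interpolation=cv2.INTER_CUBIC))
im=cv2.imread('pics/s10.png');cv2.imwrite('pics/s10z.png',cv2.resize(im[130:250,150:310],None,fx=4,fy=4,interpolation=cv2.INTER_CUBIC))
E
```

```text
10.2 [0.56136171 0.01325152 0.0726284 ] (np.float64(13.652303158611291), np.float64(0.03105620962680864)) [-0.1    0.389  1.765 -0.     0.987 -0.339] 0.002623898006672214 [-1.94900294 -0.19170157  5.4014826 ] [-0.03099715  0.39508093 -0.0504412 ] 0.05903100317497136
10.25 [0.56136467 0.01326499 0.07263028] (np.float64(13.651663815363383), np.float64(0.03301372270237877)) [-0.1    0.389  1.765 -0.     0.987 -0.339] 0.0013371334643620407 [-2.58631522 -1.36138258  4.66973326] [ 0.03626633  0.41074501 -0.00961877] 0.05915718589744897
```

View pics/w10z.png

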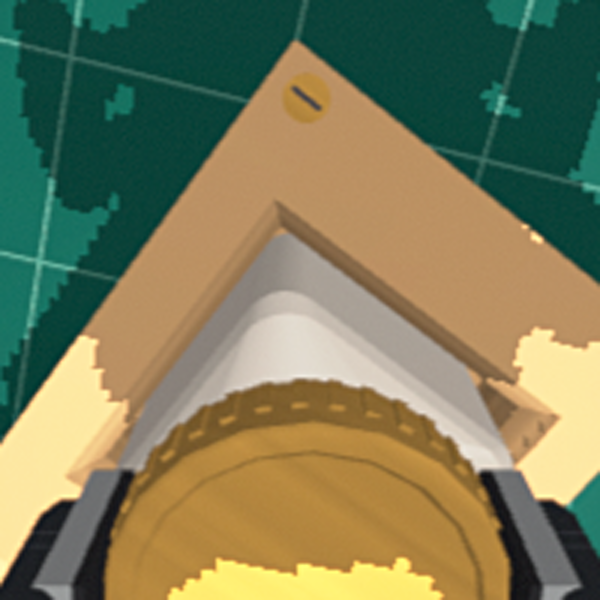

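View pics/s10z.png

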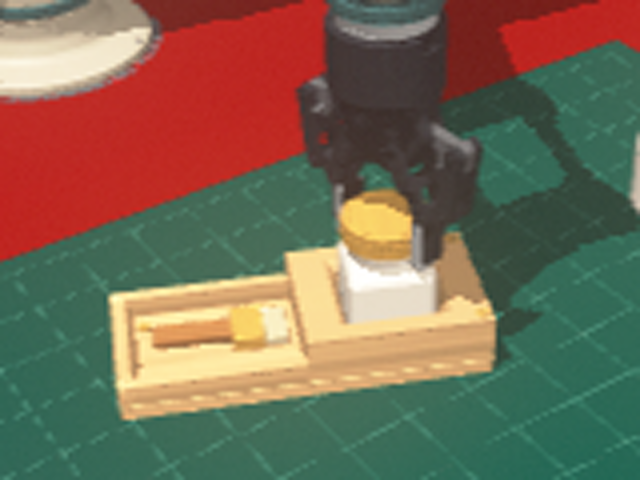

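servo_tool:
  increments:
    - {"slide":[0,0,0],"spin":-3}
    - {"slide":[0,0,0],"spin":-5}
    - {"slide":[0,-0.0002,0],"spin":-6}
    - {"slide":[-0.0001,-0.0001,0],"spin":-6}
    - {"slide":[0,-0.0002,0],"spin":-6}
    - {"slide":[-0.0001,-0.0001,0],"spin":-6}
    - {"slide":[0,0,0],"spin":0}
  newtons: 115

```text
clock: 11.0
position: [0.5627, 0.0129, 0.0733]
ee_rot: [0.002, 0.377, 0.926, 0.001]
contact_force: [-0.3, 0.5, 7.6]
width: 0.0589
```

```bash
python3 snap.py w11
```

```text
11.0 [0.56271251 0.01289441 0.07332555] (np.float64(45.74314605960696), np.float64(0.24604986936575404)) [-1.010e-01  3.880e-01  1.764e+00  1.000e-03  9.850e-01 -9.000e-01] 0.05100001500672098 [-0.26739034  0.53835217  7.619315  ] [0.10280612 0.09621472 0.07061063] 0.0588681664343495
```

View pics/w11.png

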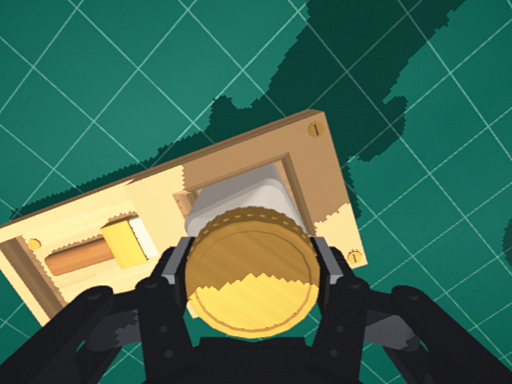

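servo_tool:
  increments:
    - {"slide":[0,-0.0002,0],"spin":-6}
    - {"slide":[-0.0001,-0.0001,0],"spin":-7}
    - {"slide":[0,-0.0002,0],"spin":-7}
    - {"slide":[-0.0001,-0.0001,0],"spin":-7}

```text
clock: 11.45
position: [0.5626, 0.0123, 0.0733]
ee_rot: [0.002, 0.149, 0.989, 0.0]
contact_force: [-1.3, 0.6, 6.8]
width: 0.059
```

```bash
python3 snap.py w12
```

```text
11.45 [0.56262179 0.0123033  0.07334618] (np.float64(72.90577386982157), np.float64(0.2589944135496582)) [-1.020e-01  3.880e-01  1.765e+00  1.000e-03  9.850e-01 -1.375e+00] 1.2082257315740383 [-1.34633928  0.64297526  6.75989391] [ 0.14976116  0.12946377 -0.07094324] 0.058979184768962155
```

servo_tool:
  increments:
    - {"slide":[0,-0.0002,0],"spin":-7}
    - {"slide":[-0.0001,-0.0001,0],"spin":-7}
    - {"slide":[0,-0.0002,0],"spin":-7}
    - {"slide":[-0.0001,-0.0001,0],"spin":-4}
    - {"slide":[0,0,0],"spin":0}
    - {"slide":[0,0,0],"spin":0}

```text
clock: 12.1
position: [0.5627, 0.0117, 0.0734]
ee_rot: [0.002, -0.067, 0.998, -0.0]
contact_force: [-1.6, 0.2, 7.4]
width: 0.0587
```

```bash
python3 snap.py w13; python3 - <<'E'
import cv2
im=cv2.imread('pics/w13.png');cv2.imwrite('pics/w13z.png',cv2.resize(im[80:350,150:350],None,fx=2.2,fy=2.2,interpolation=cv2.INTER_CUBIC))
E
```

```text
12.1 [0.56269819 0.01170874 0.07335067] (np.float64(97.65167206497748), np.float64(0.2534515915864548)) [-1.030e-01  3.880e-01  1.764e+00  1.000e-03  9.850e-01 -1.808e+00] 0.001517894739971961 [-1.55261909  0.18895978  7.4360454 ] [0.24617871 0.10609267 0.07476278] 0.058723468960837334
```

View pics/w13.png

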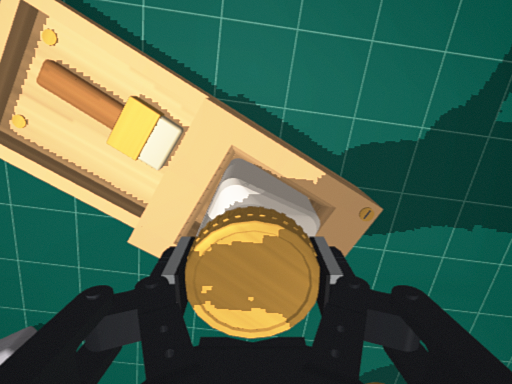

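View pics/w13z.png

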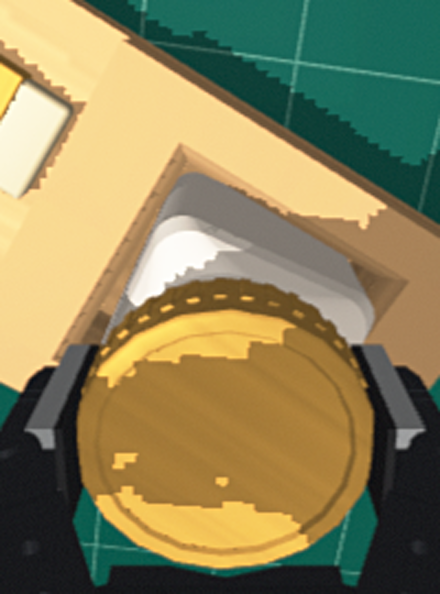

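```bash
python3 - <<'E'
import cv2,numpy as np
o=[]
for n in('w7','w10','w11','w12','w13'):
    g=cv2.cvtColor(cv2.imread(f'pics/{n}.png')[205:345,180:325],cv2.COLOR_BGR2GRAY).astype(np.float32)
    h=g-cv2.GaussianBlur(g,(0,0),5);h=np.clip(128+h*10,0,255).astype(np.uint8)
    o.append(cv2.resize(h,None,fx=1.8,fy=1.8,interpolation=cv2.INTER_CUBIC))
o.append(o[0]*0)
cv2.imwrite('pics/st.png',np.vstack([np.hstack(o[:3]),np.hstack(o[3:])]))
E
```

```text
(no output)
```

View pics/st.png

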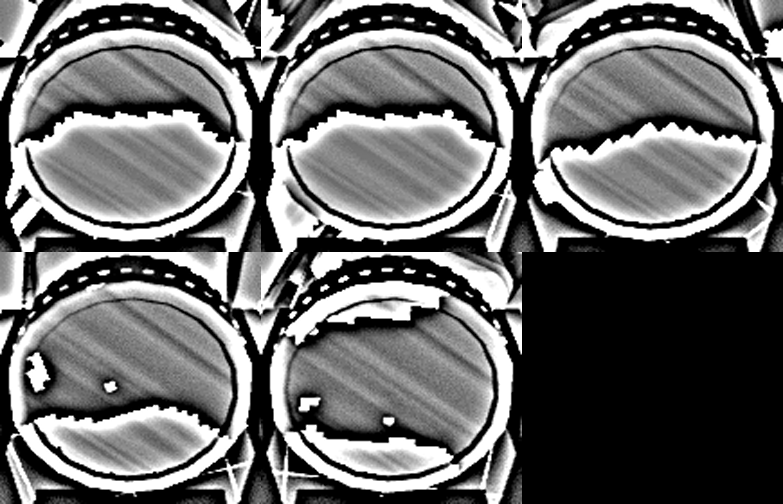

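servo_tool:
  increments:
    - {"slide":[0,0,-0.001],"spin":0}
    - {"slide":[0,0,-0.002],"spin":0}
    - {"slide":[0,0,-0.002],"spin":0}
    - {"slide":[0,0,0],"spin":0}

```text
clock: 12.55
position: [0.561, 0.0116, 0.0768]
ee_rot: [0.0, -0.067, 0.998, 0.0]
contact_force: [0.9, 0.0, -0.3]
width: 0.0586
```

```bash
python3 snap.py w14;python3 snap.py s14 scene; python3 - <<'E'
import cv2
im=cv2.imread('pics/s14.png');cv2.imwrite('pics/s14z.png',cv2.resize(im[130:250,150:310],None,fx=4,fy=4,interpolation=cv2.INTER_CUBIC))
E
```

```text
12.55 [0.56096594 0.01163304 0.07679093] (np.float64(97.64681239992122), np.float64(0.01387893975307067)) [-0.103  0.384  1.761  0.     0.997 -1.808] 0.0027177254919009963 [ 0.89183219  0.0191059  -0.27257525] [0.01874894 0.05376175 0.00215661] 0.05859391852650273
12.6 [0.56089949 0.01162144 0.07669258] (np.float64(97.64803097955195), np.float64(0.00494845320027176)) [-0.103  0.384  1.761  0.     0.997 -1.808] 0.001756285442335384 [ 0.19724911 -0.06518831 -0.97953359] [ 0.0320814  -0.00153519 -0.05000451] 0.05890263664819163
```

View pics/w14.png

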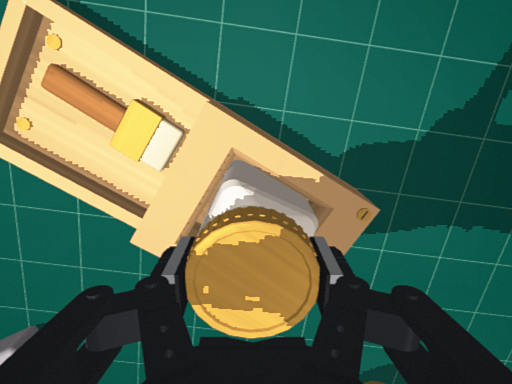

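View pics/s14z.png

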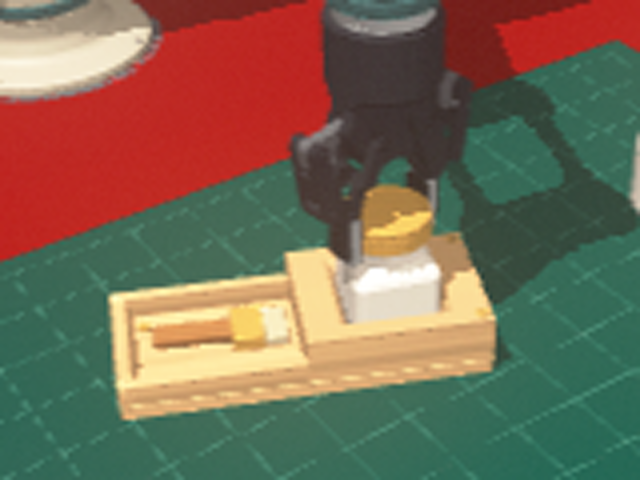

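servo_tool:
  increments:
    - {"slide":[0,0,-0.003],"spin":0}
    - {"slide":[0,0,-0.005],"spin":0}
    - {"slide":[0,0,-0.006],"spin":0}
    - {"slide":[0,0,-0.006],"spin":0}
    - {"slide":[0,0,-0.005],"spin":0}
    - {"slide":[0,0,-0.003],"spin":0}
    - {"slide":[0,0,0],"spin":0}
    - {"slide":[0,0,0],"spin":0}

```text
clock: 13.45
position: [0.5608, 0.0116, 0.1048]
ee_rot: [-0.0, -0.067, 0.998, 0.0]
contact_force: [-1.3, 0.3, -0.9]
width: 0.0592
```

```bash
python3 snap.py w15;python3 snap.py s15 scene;python3 snap.py t15 top; python3 - <<'E'
import cv2
im=cv2.imread('pics/s15.png');cv2.imwrite('pics/s15z.png',cv2.resize(im[130:250,150:310],None,fx=5,fy=5,interpolation=cv2.INTER_CUBIC))
im=cv2.imread('pics/w15.png');cv2.imwrite('pics/w15z.png',cv2.resize(im[120:320,150:370],None,fx=3,fy=3,interpolation=cv2.INTER_CUBIC))
E
```

```text
13.45 [0.56076794 0.01163777 0.10481852] (np.float64(97.64914814286811), np.float64(0.0038714636889252566)) [-0.103  0.354  1.726  0.     1.061 -1.808] 0.005449160362743807 [-1.27059469  0.2552285  -0.88328623] [0.05437856 0.03235638 0.00528976] 0.05919010323042738
13.5 [0.56065172 0.01166372 0.10463145] (np.float64(97.64998687249965), np.float64(0.024621520308728544)) [-0.103  0.354  1.726  0.     1.061 -1.808] 0.0037300346602948805 [-1.50808249 -1.11202984 -1.04079222] [0.03013778 0.00034621 0.06014405] 0.058762972005839964
13.55 [0.56062141 0.01165879 0.10455216] (np.float64(97.64805332825338), np.float64(0.03240059204954097)) [-0.103  0.355  1.726  0.     1.061 -1.808] 0.0034225376401068753 [-0.67937794 -0.32441289  0.14384235] [0.01220592 0.04537284 0.04317398] 0.05868413478252651
```

View pics/w15z.png

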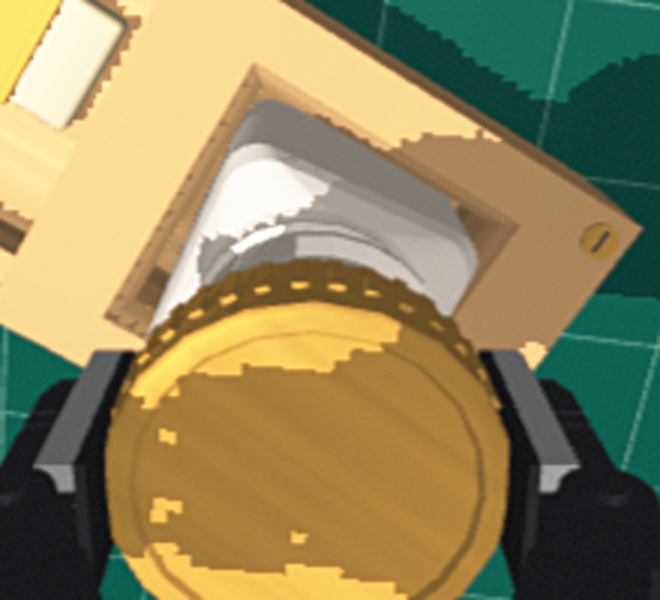

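View pics/s15z.png

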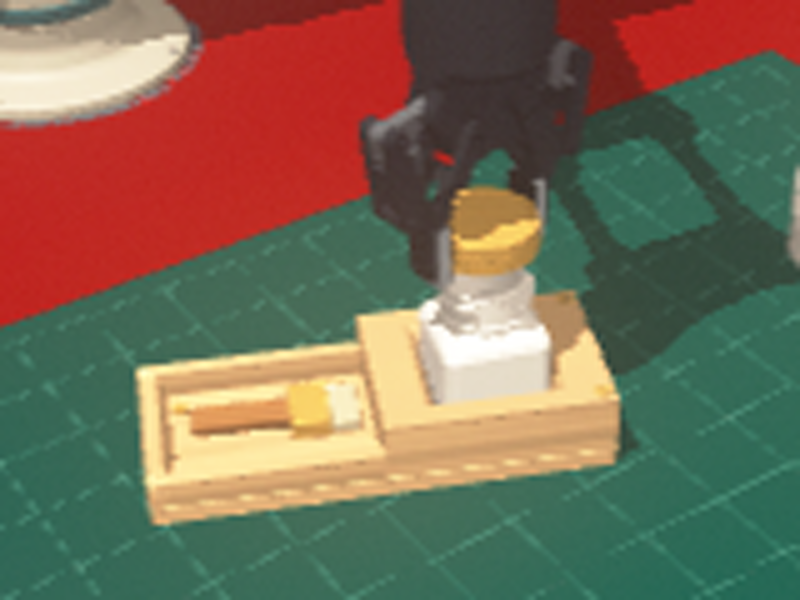

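View pics/t15.png

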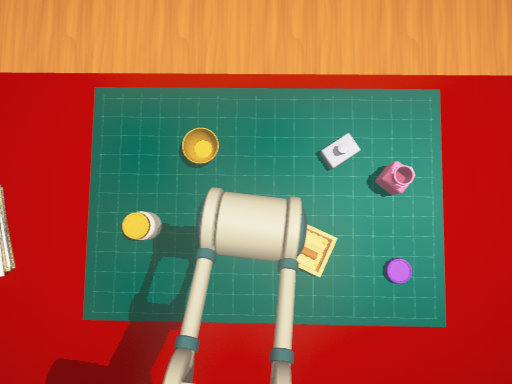

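```bash
python3 - <<'E'
from h import *
import pickle
im=cv2.imread('pics/s15.png');x0,y0,f=220,150,9
z=cv2.resize(im[y0:y0+65,x0:x0+60],None,fx=f,fy=f,interpolation=cv2.INTER_CUBIC)
sc=fixed('scene')
def mark(P,col):
    for p in proj(sc,P):
        q=((p-[x0,y0]+.5)*f).astype(int);cv2.drawMarker(z,tuple(int(v) for v in q),col,0,12,1)
cxy=[.5632,.0122]
a=np.linspace(0,2*np.pi,40)
def circ(c,r,h):
    P=np.c_[c[0]+r*np.cos(a),c[1]+r*np.sin(a),0*a+h];q=((proj(sc,P)-[x0,y0]+.5)*f).astype(np.int32);return q
s=pickle.load(open('w15.pkl','rb'));t=s['position'];m=yaw(s)[2];lc=(t+m@[-.0013,.0006,0])[:2];print(lc)
cv2.polylines(z,[circ(cxy,.023,.100)],True,(255,0,0),1)
cv2.polylines(z,[circ(lc,.0305,.1195)],True,(0,0,255),1)
cv2.polylines(z,[circ(lc,.0305,.1365)],True,(0,0,255),1)
cv2.imwrite('pics/s15q.png',z)
# lid centre from wrist
cam=wristcam(s);P=ray(cam,[[150+106.5/3,276],[150+510.5/3,276],[252,338],[252,221]],t[2]+.0314)
print(((P-t)@m).round(4))
E
```

```text
[0.56197651 0.01240547]
[[ 0.0031 -0.0294 -0.0314]
 [ 0.003   0.0289 -0.0314]
 [-0.0305 -0.0007 -0.0314]
 [ 0.0289 -0.0006 -0.0314]]
```

View pics/s15q.png

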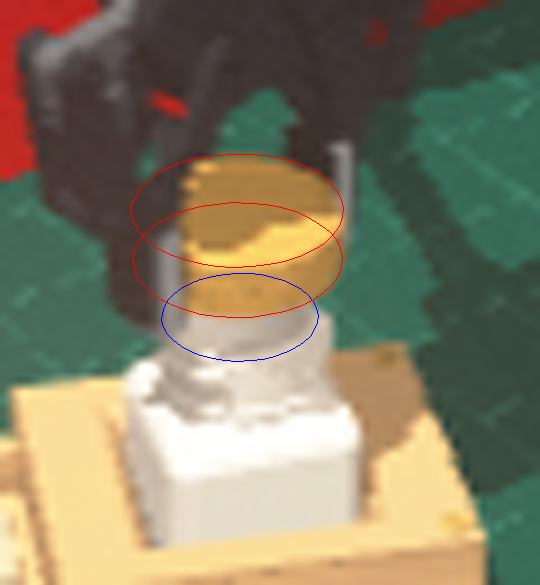

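View pics/w15.png

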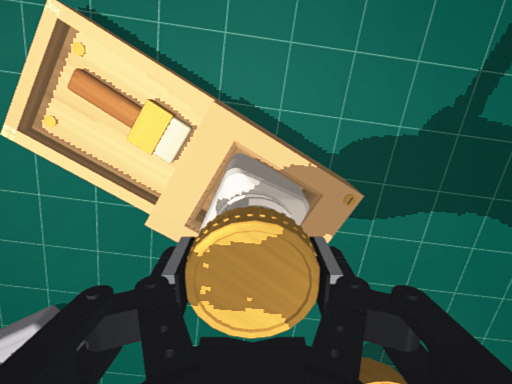

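```bash
python3 - <<'E'
from h import *
sc=fixed('scene');o=np.array([.5620,.0124,.1])
p=proj(sc,[o,o+[.002,0,0],o+[0,.002,0]])*9;print(p[1:]-p[0])
# well-vs-jar: shoulder outline edges in w15z
import pickle
s=pickle.load(open('w15.pkl','rb'));cam=wristcam(s)
im=cv2.imread('pics/w15.png');cv2.imwrite('pics/w15q.png',cv2.resize(im[145:225,190:320],None,fx=6,fy=6,interpolation=cv2.INTER_CUBIC))
E
```

```text
[[ 3.90698626  3.10849175]
 [ 5.55811678 -2.21205902]]
```

View pics/w15q.png

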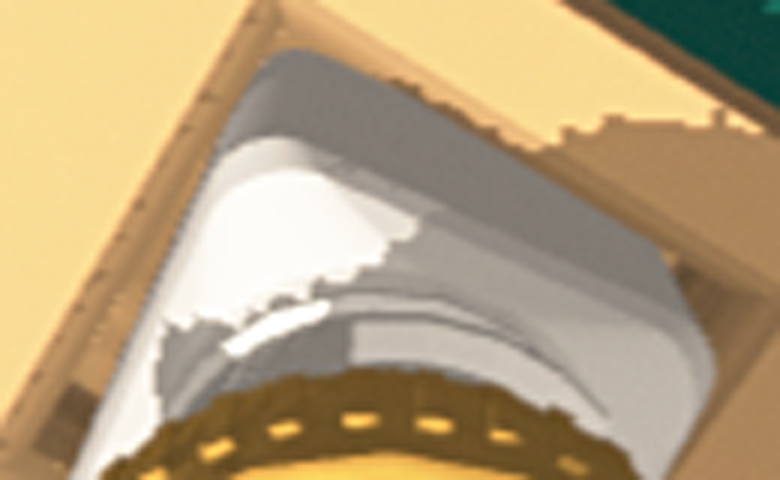

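```bash
python3 - <<'E'
from h import *
import pickle
s=pickle.load(open('w15.pkl','rb'));cam=wristcam(s);q=s['position'][:2]
def w(z,h): return ray(cam,(np.array(z,float)+.5)/6-.5+[190,145],h)[:,:2]
for zs in(.067,.071):
    A=[];b=[]
    for e in([[205,180],[100,415]],[[330,160],[620,300]]):
        P=w(e,zs);d=P[1]-P[0];n=np.array([-d[1],d[0]])/np.linalg.norm(d)
        if n@(P[0]-q)<0:n=-n
        A.append(n);b.append(n@P[0]-.030+(.000));print(np.degrees(np.arctan2(d[1],d[0]))%90)
    print(zs,np.linalg.solve(A,b))
E
```

```text
72.75045487659924
71.07348144153842
0.067 [0.56403816 0.0112754 ]
72.75045487659926
71.07348144153826
0.071 [0.5631231  0.01147689]
```

servo_tool:
  increments:
    - {"slide":[-0.0017,0,-0.001],"spin":0}
    - {"slide":[0,0,0],"spin":0}
    - {"slide":[0,0,0],"spin":0}
    - {"slide":[0,0,0],"spin":0}
    - {"slide":[0,0,0],"spin":0}

```text
clock: 14.1
position: [0.5625, 0.0119, 0.1057]
ee_rot: [-0.0, -0.067, 0.998, 0.0]
contact_force: [0.6, 0.6, -0.3]
width: 0.0589
```

```bash
python3 snap.py s16 scene; python3 - <<'E'
from h import *
im=cv2.imread('pics/s16.png');cv2.imwrite('pics/s16z.png',cv2.resize(im[150:215,220:280],None,fx=9,fy=9,interpolation=cv2.INTER_CUBIC))
E
```

```text
14.1 [0.56249458 0.01188307 0.10574173] (np.float64(97.64991178097462), np.float64(0.00999546202324711)) [-0.103  0.356  1.721  0.     1.065 -1.807] 0.0008325659299479114 [ 0.64897268  0.60933824 -0.31484629] [-0.02162945 -0.05341087 -0.03849946] 0.05891454803726698
```

View pics/s16z.png

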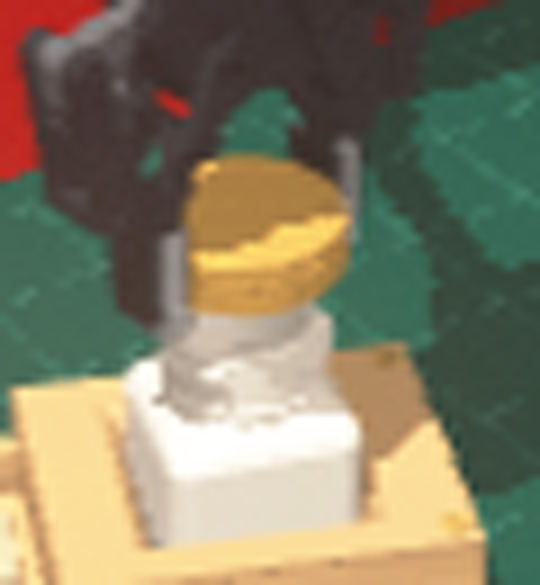

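```bash
python3 -c "
from rig import manip
print(manip.sign_off())"
```

```text
the job is handed in; nothing more can be done
None
```

The square jar is open and standing fully down in the caddy's well. The gripper still holds the lid over the mouth. I handed the job in at about 14 s.

**What I did:** I gripped the jar by its lid and carried it to the well, lowering it in slowly until the wrist force rose at the expected height. I turned the gripper 84° counter-clockwise. The streaks on the lid kept their angle to the gripper, so it did not slip. I then lifted straight up.

**Last checks:**
- **Lid free:** on lifting, the wrist force fell to about the lid's own weight, and the jar stayed seated.
- **Turn:** the jar itself turned about 6° in the well, so the lid turned about 78° relative to it.
- **Lid position:** its lower edge is about 20 mm above the rim. The tool is level to within about 0.03°.
- **Centring:** the lid sat about 2 mm off the mouth after the lift, so I moved it 1.7 mm. The last scene picture shows about 1 mm left, which is within the error of my measurements.
- **Other objects:** the round jar, brush, bowl and weight look undisturbed in the last pictures.

**Disagreement:** the measured wrist moment about the vertical axis stayed under 0.1 N m at every reading. All but one were taken with the arm stopped; the one taken mid-turn came after about 59°. The stated 0.5 to 0.8 N m of lid torque therefore never showed up in the numbers. I judged the lid released from the lift instead.

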